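# Lock the length stop on the cut-off fence

## Task

Set up the cut-off fence for repeat lengths. Hang the blue stop over the fence rail, well to the left of the brass stud with its fork on the far side, and slide it right along the rail until the fork is home around the stud; then take the red cap, press it straight down onto the stud past the click until it sits flat on the fork, and finish with the fingers still on it, pressing it firmly down. Leave the yellow tape measure, the sanding block and the green screwdriver where they lie.

Things in the scene. Friction and masses are not known exactly. Their poses are not given: they have to be found in the camera images.
- jig: Fixed cut-off fence: 15 mm plywood board with an upright aluminium fence rail, 8 mm thick, along jig y (ends y = ±150 mm), rounded top edge 60 mm above the worktop. Behind it (jig +x, away from the robot) a dark T-track, x = 20 to 48 mm, top 40 mm above the worktop; only the stud stands in it. Origin: on the worktop under the fence's middle; y points left along the fence.
- stud: Fixed brass stud, upright in the T-track 34 mm behind the fence's mid plane, in its right half. Origin: on its axis at the track's top (z = 40 mm); z up. Neck 9 mm diameter for 9 mm, then collar 12 mm, tapering from z = 23 to a 6 mm tip at z = 28. Three spring balls at z = 15.5 mm stand out to 19 mm diameter: the fork cannot drop over them, it slides in sideways underneath.
- stop: Blue length stop, 220 g, standing on two legs. Origin: centre of its underside between the legs; z up, y along the fence when hung, +x the fork side. Legs 56 long (y), 8 thick, 40 high (mm), 11.5 mm gap for the fence under a bridge (z 40 to 48) that comes to rest on the rail's top. Grip fin on top 14 (x) by 36 (y), z 48 to 80. Fork: flat metal lug z 21 to 27, x 14 to 54, its slot open to -y.
- stop_slot (a point): Point of the stop that comes onto the stud's axis when the fork is home; centre of the slot's inner end on the fork's top face, stop frame (34, 0, 27) mm. The slot is 15 mm wide, 22 mm at its mouth; its closed end, 4.5 mm beyond this point, then touches the stud's neck.
- stop_grip (a point): Middle of the stop's grip fin, stop frame (0, 0, 68) mm.
- cap: Red snap cap, 50 g, standing mouth down; any yaw. Origin: centre of its underside; z up. Flange 34 mm diameter, 4 mm thick, then a round knob 28 mm diameter to z = 29. Mouth 15 mm diameter. On the stud its lip meets the balls with its underside 19 mm above the stud's origin, takes 10 to 15 N to pass, snaps down at about 12 mm and rests on the fork at 6 to 7 mm.
- yellow_tape_measure: Yellow tape measure, 39 x 76 x 65 mm, standing; bystander. Origin: centre of its underside.
- sanding_block: Brown sanding block, 62 x 112 x 32 mm; bystander. Origin: centre of its underside.
- green_driver: Green screwdriver, 190 mm long, 26 mm thick; bystander. Origin: centre of its underside.
Things that resemble listed ones, but are neither listed nor needed, are in the scene too. There is more than one size of the stop; the one meant has the size given above. Several things look just like the cap: the one meant starts farthest from the robot's base.

How it is judged:
On the way, in this order (a step that is already met when the one before it is completed fails the run):
1. the stop hangs over the fence rail, fork on the far side, its slot over 50 mm from the stud (z of stop in the frame of jig below 0.026 m and x of stop in the frame of jig between -0.006 and 0.006 m and x of stop_slot in the frame of jig above 0.02 m and z of stop_slot in the frame of stud above 0 m and horizontal distance between stop_slot and stud above 0.05 m), for 0.2 s.
2. the stop is slid along until its fork is home around the stud (z of stop in the frame of jig below 0.026 m and z of stop_slot in the frame of stud below 0.011 m and horizontal distance between stop_slot and stud below 0.006 m), for 0.2 s.
3. the cap has clicked onto the stud over the fork (z of cap in the frame of stud below 0.009 m and horizontal distance between cap and stud below 0.004 m), for 0.2 s.
At the end, for the whole second after the job is handed in: Stop hung on the rail, slot point within 6 mm of the stud's axis, tilt under 0.12 rad; cap snapped on, upright within 0.12 rad, within 4 mm of the axis, underside 3 to 9 mm above the stud's origin; fingers on the cap (over 2 N), cap bearing on the fork with over 3 N; both at rest (all of step 3 and z of cap in the frame of stud above 0.003 m and angle between each of cap, stop's own z axis and vertical below 0.12 rad and contact force between cap and stop above 3 N and contact force between the fingers and cap above 2 N and horizontal distance between stop_slot and stud below 0.006 m and z of stop in the frame of jig below 0.026 m and linear speed of each of cap, stop below 0.02 m/s); the arm keeps its last pose, push and grip.
It fails at once if a bystander is moved more than 20 mm (distance of any of yellow_tape_measure, sanding_block, green_driver from where it was at the start of the episode above 0.02 m).
It also fails if it takes over 51 s, if anything falls off the work surface, if the arm or the gripper's body presses on something with over 40 N, if the wrist force passes 120 N, or if a joint passes its speed limit or range.

## Robot

A 6-joint arm with a two-finger parallel gripper is mounted at the origin on a cart in front of the work surface, level with it; the furniture and walls round the work are solid. World frame = base frame: x ahead of the robot, y to its left, z up, the work surface at z = 0. Lengths are in m, angles in rad, forces in N, time in s.
With the tool pointing down it reaches from about 0.25 to 0.725 m from the base axis. Payload 4 kg.
Tool frame: the origin (TCP) lies between the finger pads; the fingertips stand 8 mm ahead of it and the grasp point (between the pads) lies 11 mm behind it (bot.tip_reach is the distance from the TCP to the fingertips, in m); z points along the fingers, y is the line along which they close (so a half turn about z gives the same grasp; the last joint's range is limited). The gripper opens to 85 mm and grips with 20 to 120 N. Pads are 22 mm wide; open, the fingers measure 114 mm over their backs; the gripper's body (76 mm by 85 mm) begins 54 mm behind the grasp point. The pads swing forward as they close: fully open they stand 13 mm farther back than shut.
Start: joints at [1.299, 0.241, 0.005, 1.335, 0, 1.571], TCP at [0.134, 0.482, 0.239] pointing down, gripper open.
Joint ranges: [-2.72, 2.72], [-1.05, 1.87], [-1.09, 1.28], [-1.99, 2.15], [-1.42, 1.44], [-3.14, 3.14]. Speed limits (rad/s): [2.79, 2.79, 3.14, 3.14, 3.14, 3.14].

## Interface

Orientations are given as a unit quaternion [x, y, z, w].
In Python, from workcell import bot gives the robot as it stands.
- The arm moves only by the tool move_arm, never from a script. Its argument "deltas" is a list of rows, each a list of 7 numbers: the opening, from 0 (shut) to 1 (fully open), then the shift along the tool's x, y, z in mm, then the turn, a rotation vector about the tool's x, y, z in degrees. In form: [[gripper, tx, ty, tz, ax, ay, az], ...]. A call has 1 to 10 rows; each row shifts and turns the commanded pose from where the row before left it, along the tool's axes as they then stand; what a row does not reach is not made up. A row lasts 1/12 s, in which the tool goes at most 41.7 mm and 7.16 degrees, less where a joint would pass 70% of its speed; a pose out of reach is approached as far as the arm can. A call is refused whole if a number of a shift passes 41.7 or a number of a turn 7.16, either way. A call with a gripper value outside its range is refused whole. The fingers move at their own pace and stop on an object; the grip force is fixed at half the most. Time passes only in rows, so rows that do not move let the fingers close. It gives the time, the measured TCP pose, the force, the opening and the grip force at its end, in the units of the state.
- bot.get_obs(): the state, without advancing time (a new reading comes with each control period).
- bot.camera(name): name is "scene" or "side" or "wrist"; returns the picture (420x560x3 uint8, blue, green, red); there is no depth.
- bot.calibration(name): a dict with "K" (3x3 intrinsics, pixels), "position" and "orientation" of the camera in the world. Camera axes: x right, y down, z forward; pixel columns grow to the right and rows downward; lengths in m; the calibration is good to about 2 mm. A picture is of the moment at which its call begins: read the wrist's pose just before it. calibration takes no time and is no camera call; for the wrist camera it gives the pose at the moment of the call.
- bot.job_done(): hands the job in; it is judged then, once.
Trained networks look in the newest picture that a camera, given by its name, has taken for a name from the list of things; names that differ only in an ending like _2 or _b are one class to them, and where a whole thing is asked for, a point or a joint stands for the part that bears it (a point fixed in the world has none). Each returns a list of dicts, best first, with "conf" (0 to 1); they miss things now and then, are a little off and sometimes report something else, mostly with a low value. They report only what shows in the picture. A call takes as long as a camera call. They do not tell look-alikes from the thing itself.
- bot.outline_of(query, camera): "pixels" (420x560 bool, what is visible of it) and "rect" ([left, top, width, height] in pixels, round what is visible of it).
The state is a dict: "clock": time; "joint_pos": joint angles; "joint_vel": joint speeds; "tau": joint torques, N m; "eef_pos": TCP position; "tool_rot": TCP orientation; "ft_force": force on the tool from outside, world axes, zero at the start; "ft_torque": the same for the moment, N m; "grip_width": finger opening in m; "grasp_force": force on a finger pad.
Only numpy, scipy, OpenCV 4.12 (cv2) and the standard library are available. Lean on these libraries where they do the work, as an engineer would, in place of code of your own. Each camera call takes 0.05 s, during which the arm holds its last target. There are 200 camera calls.

## Working session

There is one attempt and no reset: what is moved stays moved. The work goes in short steps, Python scripts to look and compute and a tool call to move; the robot and the scene stay as the last step left them, time stands still between calls to the robot, and variables do not carry over. Pictures are saved under pics/ and viewed, at most 11 in all, crops included, and the job is handed in when it is done.

Besides the shell and the picture viewer there is one more tool, called after "Emit:" in YAML: its name, and indented under it one key for each argument. move_arm: Moves the arm, as the interface text tells. Its arguments: {"type":"object","properties":{"deltas":{"type":"array","items":{"type":"array","items":{"type":"number"}}}},"required":["deltas"]}

```bash
mkdir -p pics; ls
python3 - <<'E'
from workcell import bot
import cv2,numpy as np
o=bot.get_obs();print({k:np.round(v,3).tolist() for k,v in o.items()})
for n in("scene","side"):
    im=bot.camera(n);cv2.imwrite(f"pics/{n}.png",im);c=bot.calibration(n)
    print(n,{k:np.round(v,4).tolist() for k,v in c.items()})
    for q in("jig","stud","stop","cap","yellow_tape_measure","sanding_block","green_driver"):
        for d in bot.outline_of(q,n):
            ys,xs=np.nonzero(d["pixels"]);print(q,round(d["conf"],2),d["rect"],xs.mean().round(1) if len(xs) else None,ys.mean().round(1) if len(xs) else None)
E
```

```text
pics
{'clock': 0.0, 'joint_pos': [1.299, 0.241, 0.004, 1.335, -0.0, 1.571], 'joint_vel': [-0.003, -0.001, -0.001, 0.001, 0.002, -0.0], 'tau': [0.001, -37.232, 25.241, 0.017, 0.0, 0.0], 'eef_pos': [0.134, 0.481, 0.238], 'tool_rot': [0.135, 0.991, -0.001, -0.0], 'ft_force': [0.31, -0.174, 0.222], 'ft_torque': [-0.022, 0.008, 0.051], 'grasp_force': 0.0, 'grip_width': 0.085}
scene {'K': [[478.0729, 0.0, 282.218], [0.0, 478.0729, 215.5978], [0.0, 0.0, 1.0]], 'position': [-0.0519, -0.3789, 0.8173], 'orientation': [0.8442, -0.37, 0.1511, -0.3571]}
jig 0.93 [314.4, 199.8, 137.0, 87.7] 383.1 243.3
jig 0.65 [228.4, 180.6, 34.3, 34.4] 239.1 197.0
stud 0.45 [399.9, 223.3, 11.5, 11.7] 404.6 230.0
stop 0.83 [257.5, 206.2, 22.6, 22.8] 270.4 220.6
stop 0.82 [227.2, 180.0, 33.1, 35.5] 239.1 196.8
stop 0.57 [183.4, 163.5, 30.9, 42.9] 198.5 188.8
cap 0.83 [268.1, 295.4, 16.3, 22.7] 276.2 307.0
cap 0.6 [298.5, 270.4, 11.8, 18.5] 303.8 281.7
yellow_tape_measure 0.96 [358.5, 320.8, 41.0, 34.1] 377.7 334.9
sanding_block 0.56 [208.0, 240.3, 61.2, 43.9] 239.5 261.3
green_driver 0.59 [184.3, 164.5, 27.8, 43.4] 198.8 189.8
side {'K': [[467.4975, 0.0, 286.2413], [0.0, 467.4975, 211.8837], [0.0, 0.0, 1.0]], 'position': [0.066, 0.9927, 0.6873], 'orientation': [-0.2079, 0.8506, -0.4686, 0.1168]}
jig 0.77 [242.9, 157.1, 67.8, 66.6] 275.7 195.8
stud 0.38 [231.9, 243.9, 41.3, 39.4] 254.1 264.7
stop 0.63 [267.6, 227.6, 27.1, 25.4] 278.3 242.7
stop 0.61 [234.8, 246.5, 38.7, 36.8] 254.2 265.3
cap 0.58 [331.1, 215.1, 9.4, 11.5] 335.3 219.4
cap 0.55 [361.5, 218.7, 12.8, 16.8] 366.1 227.4
yellow_tape_measure 0.75 [354.6, 166.9, 21.4, 33.1] 364.3 183.4
yellow_tape_measure 0.23 [318.9, 234.6, 33.3, 40.1] 333.0 253.9
sanding_block 0.79 [318.4, 234.4, 35.8, 43.5] 332.8 253.7
green_driver 0.64 [194.4, 289.3, 70.1, 49.6] 239.4 308.8
```

Run:
```python
import cv2,numpy as np
a=cv2.imread("pics/scene.png")[150:370,170:470];b=cv2.imread("pics/side.png")[140:350,180:400]
cv2.imwrite("pics/c1.png",cv2.resize(a,(800,587),interpolation=cv2.INTER_CUBIC))
cv2.imwrite("pics/c2.png",cv2.resize(b,(628,600),interpolation=cv2.INTER_CUBIC))
```

```text
(no output)
```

View pics/c1.png

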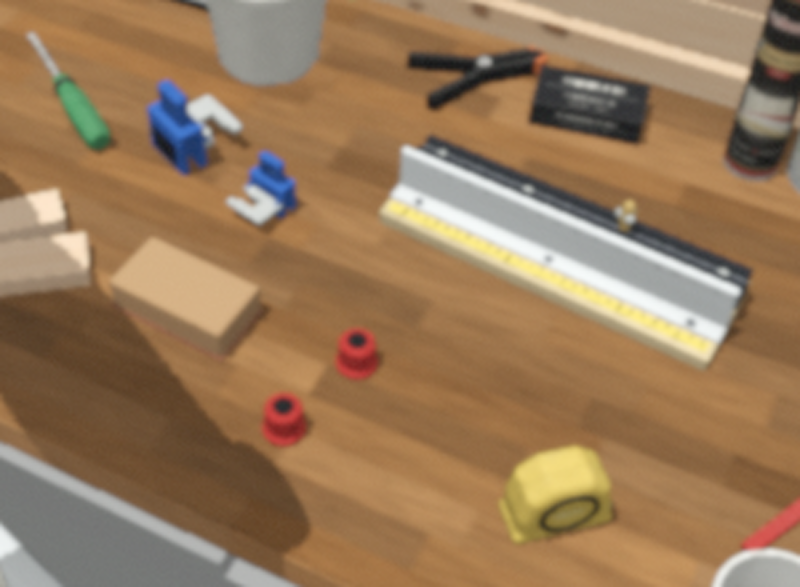

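View pics/c2.png

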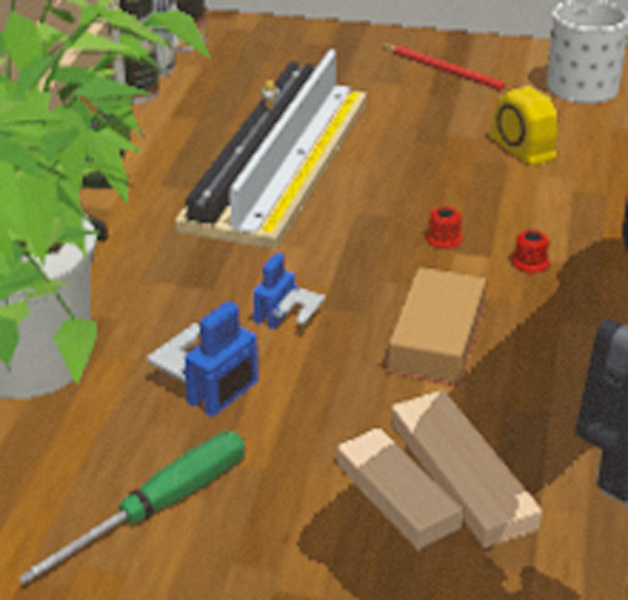

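Both stops are visible. In the scene view the large one is at (237,197) and the small one at (270,220). The two caps are at (276,307) and (304,282), and the stud tip is at (405,226). Next I triangulate all of these.

```bash
cat > h.py <<'E'
from workcell import bot
import cv2,numpy as np
from scipy.spatial.transform import Rotation as R
def ray(n,uv,c=None):
    c=c or bot.calibration(n);K=np.array(c["K"])
    d=R.from_quat(c["orientation"]).apply(np.linalg.solve(K,[uv[0],uv[1],1.]))
    return np.array(c["position"]),d/np.linalg.norm(d)
def onz(n,uv,z,c=None):
    p,d=ray(n,uv,c);return p+d*(z-p[2])/d[2]
def tri(obs):
    A=np.zeros((3,3));b=np.zeros(3)
    for n,uv in obs:
        p,d=ray(n,uv);M=np.eye(3)-np.outer(d,d);A+=M;b+=M@p
    return np.linalg.solve(A,b)
def proj(n,P,c=None):
    c=c or bot.calibration(n);q=R.from_quat(c["orientation"]).inv().apply(np.atleast_2d(P)-c["position"])@np.array(c["K"]).T
    return q[:,:2]/q[:,2:]
E
python3 - <<'E'
from h import *
S=lambda u,v:("scene",(170+u*300/800,150+v*220/587)); D=lambda u,v:("side",(180+u*.3503,140+v*.35))
for k,s,d in [("bigfin",(170,87),(222,310)),("smallfin",(270,157),(274,259)),("railL",(403,148),(234,185)),("railR",(743,290),(333,53)),("stud",(628,203),(270,84)),("capA top",(358,341),(445,215)),("capB top",(285,405),(532,238))]:
    P=tri([S(*s),D(*d)]);e=[np.round(proj(n,P)[0]-uv,1).tolist() for n,uv in (S(*s),D(*d))]
    print(k,np.round(P,4),e)
E
```

```text
bigfin [0.5003 0.3004 0.0799] [[-0.0, 0.0], [-0.0, -0.0]]
smallfin [0.5148 0.1911 0.0546] [[0.2, -0.3], [0.2, 0.2]]
railL [0.599  0.1107 0.0589] [[0.4, -0.6], [0.5, 0.5]]
railR [ 0.6506 -0.1867  0.0548] [[-0.6, 1.0], [-0.5, -0.6]]
stud [ 0.6646 -0.0727  0.0643] [[-0.2, 0.3], [-0.2, -0.2]]
capA top [0.4317 0.0173 0.0243] [[-0.0, 0.1], [-0.0, -0.0]]
capB top [0.3481 0.0176 0.0249] [[-0.2, 0.2], [-0.2, -0.1]]
```

Stop choice: the large one at scene (237,197) has its fin top at z = 80 mm, which matches the listed size. The small one at (270,220) measures 55 mm, so it doesn't. Cap choice: the one at scene (304,282) is 0.43 m from the base and the other, at (276,307), is 0.35 m, so I want (304,282). The enlarged crops agree with both choices.

Run:
```python
from h import *
o=bot.get_obs();c=bot.calibration("wrist");T=R.from_quat(o["tool_rot"])
print(np.round(T.inv().apply(np.array(c["position"])-o["eef_pos"]),4),np.round((T.inv()*R.from_quat(c["orientation"])).as_matrix(),3),np.round(c["K"],1))
print("move to (.46,.25) tool mm",np.round(T.inv().apply(np.array([.46,.27,.24])-o["eef_pos"])*1000))
```

```text
[ 0.0828  0.0004 -0.1348] [[ 0.    -0.946 -0.323]
 [ 1.     0.    -0.   ]
 [ 0.    -0.323  0.946]] [[351.7   0.  276.5]
 [  0.  351.7 211.3]
 [  0.    0.    1. ]]
move to (.46,.25) tool mm [-371. -116.   -1.]
```

Emit:
move_arm:
  deltas:
    - [1,-41,-13,0,0,0,0]
    - [1,-41,-13,0,0,0,0]
    - [1,-41,-13,0,0,0,0]
    - [1,-41,-13,0,0,0,0]
    - [1,-41,-13,0,0,0,0]
    - [1,-41,-13,0,0,0,0]
    - [1,-41,-13,0,0,0,0]
    - [1,-41,-13,0,0,0,0]
    - [1,-41,-13,0,0,0,0]
    - [1,0,0,0,0,0,0]

```text
clock: 1.63
eef_pos: [0.4537, 0.2723, 0.239]
tool_rot: [0.14, 0.99, -0.0, 0.002]
ft_force: [0.6, 0.5, -0.2]
grip_width: 0.0853
grasp_force: 0.0
```

Run:
```python
from h import *
o=bot.get_obs();c=bot.calibration("wrist");im=bot.camera("wrist");cv2.imwrite("pics/w1.png",im);print(o["eef_pos"],o["tool_rot"])
import json;json.dump({k:np.array(v).tolist() for k,v in c.items()},open("w1.json","w"))
for d in bot.outline_of("stop","wrist"): print(d["conf"],d["rect"])
```

```text
[0.45374111 0.27231779 0.23902494] [ 1.39709009e-01  9.90190945e-01 -4.90252969e-04  1.74511603e-03]
0.77 [193.1, 212.7, 52.7, 55.1]
0.6 [287.9, 191.3, 56.5, 69.3]
```

View pics/w1.png

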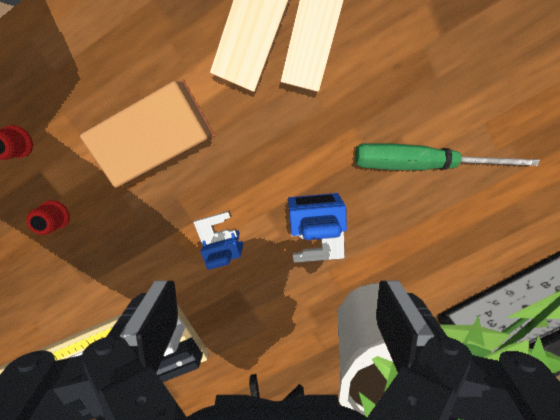

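The wrist view shows the large stop at about (320,222). Its fork is at lower right, about (320,250), with the slot open to the left (world -y), so its yaw is near the jig's. I'll fit a pose to it.

```bash
cat >> h.py <<'E'
from scipy.optimize import minimize
import itertools
def box(x0,x1,y0,y1,z0,z1): return np.array(list(itertools.product((x0,x1),(y0,y1),(z0,z1))))/1000.
BLUE=[box(-13.75,-5.75,-28,28,0,40),box(5.75,13.75,-28,28,0,40),box(-13.75,13.75,-28,28,40,48),box(-7,7,-18,18,48,80)]
def place(P,x,y,yaw,z=0): return R.from_euler('z',yaw).apply(P)+[x,y,z]
def sil(n,c,parts,pose,z=0,s=4):
    m=np.zeros((420*s,560*s),np.uint8)
    for b in parts: cv2.fillConvexPoly(m,cv2.convexHull(((proj(n,place(b,*pose,z=z),c)+.5)*s).astype(np.int32)),1)
    return cv2.resize(m.astype(np.float32),(560,420),interpolation=cv2.INTER_AREA)
def bluemask(im,rect=None):
    h=cv2.cvtColor(im,cv2.COLOR_BGR2HSV);m=((h[...,0]>100)&(h[...,0]<130)&(h[...,1]>130)).astype(np.float32)
    if rect is not None:
        k=np.zeros_like(m);l,t,w,hh=map(int,rect);k[max(0,t):t+hh,max(0,l):l+w]=1;m*=k
    return m
def fit(views,parts,p0,z=0):
    f=lambda p:sum(np.abs(sil(n,c,parts,p,z)-m).sum() for n,c,m in views)
    r=minimize(f,p0,method="Nelder-Mead",options=dict(initial_simplex=[p0]+[list(np.array(p0)+d) for d in ([.01,0,0],[0,.01,0],[0,0,.2])],xatol=2e-4,fatol=.5))
    return r.x,r.fun,sum(m.sum() for *_,m in views)
E
python3 - <<'E'
from h import *
import json
c=json.load(open("w1.json"));w=cv2.imread("pics/w1.png")
mw=bluemask(w,(275,180,85,90));ms=bluemask(cv2.imread("pics/scene.png"),(222,172,45,50));md=bluemask(cv2.imread("pics/side.png"),(236,240,40,50))
print([m.sum() for m in(mw,ms,md)])
V=[("wrist",c,mw),("scene",bot.calibration("scene"),ms),("side",bot.calibration("side"),md)]
for v in (V[:1],V):
  for a in(0,.3): print(fit(v,BLUE,[.5,.3,a]))
# cap fit on scene+side tops and jig z checks
E
```

```text
[np.float32(2031.0), np.float32(354.0), np.float32(560.0)]
(array([ 0.50210335,  0.30098993, -0.17838574]), np.float64(515.9375), np.float32(2031.0))
(array([ 0.50192586,  0.30050879, -0.19792557]), np.float64(511.25), np.float32(2031.0))
(array([ 0.50238887,  0.3008438 , -0.22026937]), np.float64(1094.625), np.float32(2945.0))
(array([ 0.50220059,  0.30130664, -0.21619501]), np.float64(1093.25), np.float32(2945.0))
```

Emit:
move_arm:
  deltas:
    - [0.5,-19.3,20.5,0,0,0,0]
    - [0.5,-19.3,20.5,0,0,0,0]
    - [0.5,0,0,10,0,0,-6.75]
    - [0.5,0,0,10,0,0,-6.75]
    - [0.5,0,0,10,0,0,-6.75]
    - [0.5,0,0,10,0,0,-6.75]
    - [0.5,0,0,10,0,0,-6.75]
    - [0.5,0,0,10,0,0,-6.75]
    - [0.5,0,0,10,0,0,-6.75]
    - [0.5,0,0,10,0,0,-6.75]

```text
clock: 2.57
eef_pos: [0.4947, 0.307, 0.1589]
tool_rot: [-0.333, 0.943, 0.0, -0.0]
ft_force: [-0.5, -0.0, 0.1]
grip_width: 0.0427
grasp_force: 0.0
```

Emit:
move_arm:
  deltas:
    - [0.5,0,0,5,0,0,-6.75]
    - [0.5,0,0,5,0,0,-6.75]
    - [0.5,0,0,0,0,0,-6.75]
    - [0.5,0,0,0,0,0,-6.75]
    - [0.5,0,0,0,0,0,-6.75]
    - [0.5,0,0,0,0,0,-6.75]
    - [0.5,0,0,0,0,0,0]
    - [0.5,0,0,0,0,0,0]

```text
clock: 3.23
eef_pos: [0.4952, 0.3067, 0.1494]
tool_rot: [-0.635, 0.772, 0.0, -0.0]
ft_force: [-0.1, 0.3, 0.1]
grip_width: 0.0426
grasp_force: 0.0
```

Run:
```python
from h import *
o=bot.get_obs();c=bot.calibration("wrist");im=bot.camera("wrist");cv2.imwrite("pics/w2.png",im)
T=R.from_quat(o["tool_rot"]);print(o["eef_pos"],np.round(T.as_matrix(),3),o["grip_width"])
m=bluemask(im,(140,0,300,420));print(m.sum())
p,f,_=fit([("wrist",c,m)],BLUE,[.502,.301,-.2]);print(p,f)
d=np.append(p[:2],.060)-o["eef_pos"];print("tool mm",T.inv().apply(d)*1000)
v=im.copy();cn,_=cv2.findContours((sil("wrist",c,BLUE,p)>.5).astype(np.uint8),0,1);cv2.drawContours(v,cn,-1,(0,255,0),1);cv2.imwrite("pics/w2o.png",v)
```

```text
[0.49520362 0.30669276 0.14942045] [[-0.193 -0.981 -0.   ]
 [-0.981  0.193  0.   ]
 [-0.     0.    -1.   ]] 0.04257940717000522
5318.0
[ 0.50266089  0.30110582 -0.18881034] 2473.1875
tool mm [ 4.04581603 -8.42255896 89.41774446]
```

View pics/w2o.png

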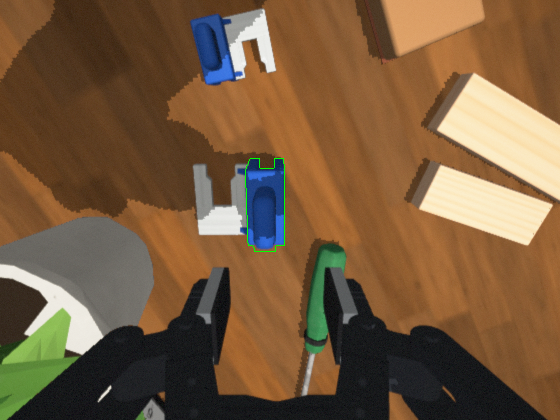

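The fitted outline matches the large stop at (265,205), with the fork on its left. Below tip height there is nothing but the low screwdriver.

Emit:
move_arm:
  deltas:
    - [0.5,4,-8.4,0,0,0,0]
    - [0.5,0,0,25,0,0,0]
    - [0.5,0,0,25,0,0,0]
    - [0.5,0,0,25,0,0,0]
    - [0.5,0,0,14.5,0,0,0]
    - [0.5,0,0,0,0,0,0]
    - [0,0,0,0,0,0,0]
    - [0,0,0,0,0,0,0]
    - [0,0,0,0,0,0,0]
    - [0,0,0,0,0,0,0]

```text
clock: 4.12
eef_pos: [0.5047, 0.3005, 0.0611]
tool_rot: [-0.635, 0.772, -0.0, 0.001]
ft_force: [0.8, -0.1, 0.6]
grip_width: 0.0132
grasp_force: 62.3
```

Emit:
move_arm:
  deltas:
    - [0,0,0,0,0,0,0]
    - [0,0,0,-30,0,0,0]
    - [0,0,0,-30,0,0,0]
    - [0,0,0,-20,0,0,0]
    - [0,0,0,0,0,0,0]

```text
clock: 4.53
eef_pos: [0.5068, 0.3019, 0.1456]
tool_rot: [-0.636, 0.772, -0.001, 0.005]
ft_force: [0.7, 0.6, -1.0]
grip_width: 0.0129
grasp_force: 62.1
```

Emit:
move_arm:
  deltas:
    - [0,33.1,-20.3,0,0,0,0]
    - [0,33.1,-20.3,0,0,0,0]
    - [0,33.1,-20.3,0,0,0,0]
    - [0,33.1,-20.3,0,0,0,0]
    - [0,33.1,-20.3,0,0,0,0]
    - [0,33.1,-20.3,0,0,0,0]
    - [0,33.1,-20.3,0,0,0,0]
    - [0,33.1,-20.3,0,0,0,0]
    - [0,0,0,0,0,0,-6.9]
    - [0,0,0,0,0,0,-6.9]

```text
clock: 5.37
eef_pos: [0.6124, 0.0059, 0.1385]
tool_rot: [0.724, -0.69, -0.0, 0.0]
ft_force: [-1.1, 0.2, -1.3]
grip_width: 0.0131
grasp_force: 61.9
```

Emit:
move_arm:
  deltas:
    - [0,0,0,0,0,0,-6.9]
    - [0,0,0,0,0,0,0]
    - [0,0,0,0,0,0,0]

```text
clock: 5.62
eef_pos: [0.6118, 0.009, 0.1389]
tool_rot: [0.763, -0.647, -0.001, 0.0]
ft_force: [-0.6, -0.1, -1.4]
grip_width: 0.013
grasp_force: 61.9
```

Run:
```python
from h import *
import json
o=bot.get_obs();c=bot.calibration("wrist");im=bot.camera("wrist");cv2.imwrite("pics/w3.png",im)
json.dump(dict({k:np.array(v).tolist() for k,v in c.items()},eef=list(o["eef_pos"]),rot=list(o["tool_rot"])),open("w3.json","w"))
T=R.from_quat(o["tool_rot"]);print(o["eef_pos"],np.round(T.as_matrix(),3))
for n in("scene","side"): cv2.imwrite(f"pics/{n}3.png",bot.camera(n))
```

```text
[0.61179519 0.00895208 0.13893123] [[ 0.164 -0.986 -0.001]
 [-0.986 -0.164 -0.   ]
 [-0.     0.001 -1.   ]]
```

View pics/w3.png

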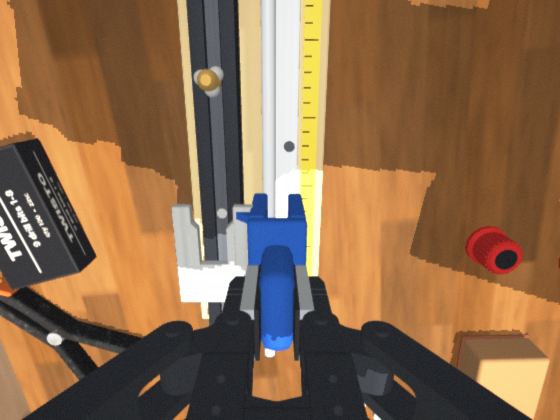

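The wrist view shows the rail top running down about x = 262–276 px and the stud tip at (208,79). The stop's legs are at about (260,205) and (297,205), nearly above the rail. The target cap is at (495,250).

Run:
```python
from h import *
import json
c=json.load(open("w3.json"));im=cv2.imread("pics/w3.png");g=cv2.cvtColor(im,cv2.COLOR_BGR2GRAY)
for r in(20,90,170): print(r,g[r-2:r+3,254:308].mean(0).astype(int).tolist())
T=R.from_quat(c["rot"]);e=np.array(c["eef"])
m=bluemask(im,(230,180,90,185));
p0=[e[0],e[1],.16]
# legs+bridge+fin seen; fingers hide the fin sides -> ignore rows below 270
def f(p,zs):
    s=sil("wrist",c,BLUE,p[:3],z=zs);return np.abs(s-m)[:262].sum()
for dz in(-.060,-.062):
    r=minimize(f,p0,args=(e[2]+dz,),method="Nelder-Mead",options=dict(initial_simplex=[p0,[p0[0]+.005,p0[1],.16],[p0[0],p0[1]+.005,.16],[p0[0],p0[1],.25]],xatol=1e-4,fatol=.5))
    print(dz,r.x,r.fun,"rel tool mm",T.inv().apply(np.append(r.x[:2],0)-[e[0],e[1],0])*1000, "tool yaw",np.arctan2(-T.as_matrix()[1,1],-T.as_matrix()[0,1]))
print("stud",onz("wrist",(208,79),.067,c))
```

```text
20 [206, 206, 204, 204, 204, 200, 183, 188, 205, 218, 224, 229, 235, 241, 239, 230, 225, 220, 210, 195, 176, 172, 230, 237, 238, 240, 240, 239, 239, 239, 239, 239, 239, 240, 241, 242, 241, 239, 240, 241, 241, 243, 242, 241, 238, 223, 201, 218, 219, 217, 213, 204, 200, 200]
90 [207, 207, 208, 207, 205, 205, 202, 181, 197, 215, 224, 228, 232, 237, 241, 234, 229, 225, 217, 201, 181, 179, 236, 239, 240, 240, 240, 240, 241, 241, 241, 242, 243, 243, 243, 242, 241, 241, 243, 243, 244, 244, 242, 240, 215, 221, 221, 218, 212, 213, 205, 204, 204, 204]
170 [209, 206, 205, 206, 205, 204, 203, 202, 189, 203, 219, 227, 231, 234, 236, 234, 231, 227, 220, 205, 185, 180, 236, 239, 239, 238, 238, 239, 239, 239, 240, 241, 241, 241, 241, 243, 244, 249, 252, 250, 250, 249, 247, 245, 245, 244, 239, 231, 226, 224, 225, 225, 225, 218]
-0.06 [0.61177359 0.01027089 0.18183595] 334.125 rel tool mm [-1.30449054e+00 -1.95040746e-01  2.30094428e-05] tool yaw 0.16479382520676633
-0.062 [0.61136539 0.01089724 0.19309432] 298.625 rel tool mm [-1.98932284e+00  1.04875521e-01  6.02641752e-04] tool yaw 0.16479382520676633
stud [ 0.66405928 -0.07305902  0.067     ]
```

```bash
python3 - <<'E'
from h import *
import json
c=json.load(open("w3.json"));T=R.from_quat(c["rot"]);e=np.array(c["eef"])
for z in(.056,.06):
  for r,l,rt in((20,260.3,275.8),(90,261.1,275.7),(170,262,275.7)):
    A=onz("wrist",(l,r),z,c);B=onz("wrist",(rt,r),z,c)
    M=(A+B)/2;print(z,r,"width",np.linalg.norm(A-B)*1000,"mid tool",T.inv().apply(M-e)*1000)
P=[T.inv().apply(onz("wrist",((l+q)/2,r),.058,c)-e) for r,l,q in((20,260.3,275.8),(170,262,275.7))]
print("rail dir angle in tool (deg)",np.degrees(np.arctan2((P[0]-P[1])[1],(P[0]-P[1])[0])))
S=onz("wrist",(208,79),.067,c);print("stud tool",T.inv().apply(S-e)*1000,"cam tool",T.inv().apply(np.array(c["position"])-e))
print("stop legs: gap mid px", proj("wrist",place(np.array([[0,-.028,.0],[.0,-.028,.04]]),.6118,.0103,.1648,z=e[2]-.06),c))
E
python3 - <<'E'
import cv2
im=cv2.imread("pics/w3.png")[170:290,160:340];cv2.imwrite("pics/w3c.png",cv2.resize(im,(800,533),interpolation=cv2.INTER_CUBIC))
E
```

```text
0.056 20 width 8.550784470691331 mid tool [120.31300283  -5.17155471  82.89651852]
0.056 90 width 8.544709043436566 mid tool [83.80549303 -5.24280507 82.90476235]
0.056 170 width 8.61767289524673 mid tool [36.23147569 -5.30419917 82.9155495 ]
0.06 20 width 8.393693425531547 mid tool [119.63092639  -5.08811513  78.89678805]
0.06 90 width 8.387729613207693 mid tool [83.79411562 -5.15805651 78.90488042]
0.06 170 width 8.459353006983799 mid tool [37.09410606 -5.2183227  78.91546939]
rail dir angle in tool (deg) 0.09038970733139463
stud tool [ 89.49031631 -38.20362505  71.85695265] cam tool [ 0.0831862  -0.00062977 -0.13481693]
stop legs: gap mid px [[276.83469986 194.75337659]
 [277.08208271 218.57925092]]
```

View pics/w3c.png

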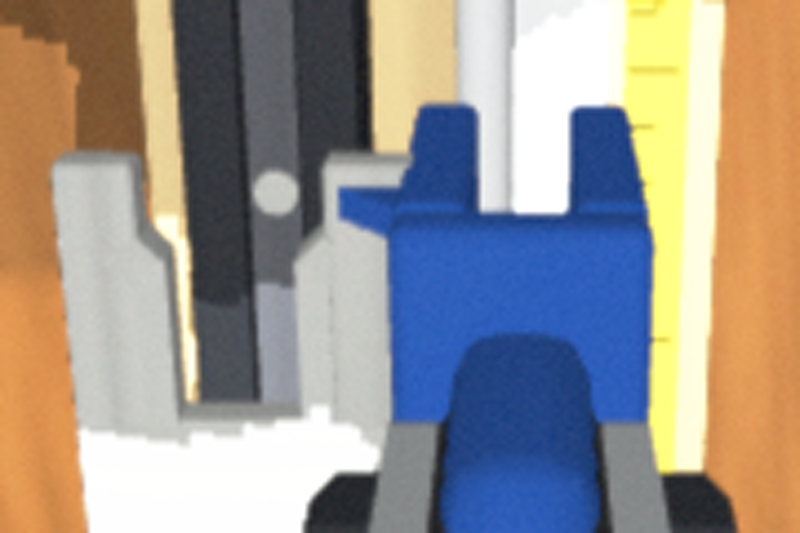

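Emit:
move_arm:
  deltas:
    - [0,0,-5.4,0,0,0,0]
    - [0,0,0,5,0,0,0]
    - [0,0,0,0,0,0,0]
    - [0,0,0,0,0,0,0]

```text
clock: 6.1
eef_pos: [0.6173, 0.0101, 0.1341]
tool_rot: [0.764, -0.645, -0.0, 0.0]
ft_force: [-0.6, -0.1, -2.0]
grip_width: 0.0127
grasp_force: 61.9
```

Run:
```python
from h import *
o=bot.get_obs();im=bot.camera("wrist");g=cv2.cvtColor(im,cv2.COLOR_BGR2GRAY)
print(o["eef_pos"])
for r in(150,180): print(r,g[r-2:r+3,254:308].mean(0).astype(int).tolist())
b=bluemask(im)
for r in(198,203,208): x=np.nonzero(b[r,230:330])[0]+230;print(r,x[0],x[-1],[ (x[i],x[i+1]) for i in np.nonzero(np.diff(x)>3)[0]])
```

```text
[0.61729508 0.01011833 0.13413847]
150 [210, 207, 204, 205, 204, 204, 205, 204, 205, 205, 204, 204, 203, 202, 203, 202, 199, 183, 196, 216, 223, 229, 232, 233, 235, 231, 227, 221, 212, 197, 199, 235, 238, 237, 238, 238, 238, 234, 197, 155, 130, 116, 107, 105, 106, 111, 126, 155, 192, 235, 240, 224, 220, 218]
180 [217, 218, 218, 217, 215, 213, 210, 206, 205, 204, 203, 204, 203, 202, 202, 202, 200, 186, 199, 217, 225, 229, 231, 233, 233, 229, 227, 221, 208, 203, 241, 254, 255, 255, 255, 255, 255, 255, 255, 255, 255, 255, 255, 255, 255, 255, 255, 255, 255, 255, 255, 254, 253, 253]
198 254 300 [(np.int64(266), np.int64(289))]
203 253 301 [(np.int64(266), np.int64(289))]
208 252 302 [(np.int64(266), np.int64(289))]
```

The rail's middle (277.6 px) and the gap's middle (277.5 px) line up, so I lower it.

Emit:
move_arm:
  deltas:
    - [0,0,0,10,0,0,0]
    - [0,0,0,10,0,0,0]
    - [0,0,0,8,0,0,0]
    - [0,0,0,8,0,0,0]
    - [0,0,0,0,0,0,0]

```text
clock: 6.57
eef_pos: [0.6159, 0.0099, 0.0958]
tool_rot: [0.764, -0.645, -0.002, 0.002]
ft_force: [0.2, -0.1, -3.0]
grip_width: 0.0131
grasp_force: 61.8
```

Emit:
move_arm:
  deltas:
    - [0,0,0,7,0,0,0]
    - [0,0,0,7,0,0,0]
    - [0,0,0,4,0,0,0]
    - [0,0,0,0,0,0,0]
    - [0,0,0,0,0,0,0]
    - [0,0,0,0,0,0,0]

```text
clock: 7.07
eef_pos: [0.6176, 0.0099, 0.081]
tool_rot: [0.764, -0.645, 0.0, -0.0]
ft_force: [-0.3, -0.4, 0.7]
grip_width: 0.0126
grasp_force: 62.2
```

Emit:
move_arm:
  deltas:
    - [0,10,0,0,0,0,0]
    - [0,12,0,0,0,0,0]
    - [0,12,0,0,0,0,0]
    - [0,12,0,0,0,0,0]
    - [0,12,0,0,0,0,0]
    - [0,10,0,0,0,0,0]
    - [0,5,0,0,0,0,0]
    - [0,0,0,0,0,0,0]
    - [0,0,0,0,0,0,0]

```text
clock: 7.82
eef_pos: [0.6303, -0.064, 0.0811]
tool_rot: [0.763, -0.646, 0.001, 0.001]
ft_force: [0.8, -2.1, 2.0]
grip_width: 0.013
grasp_force: 62.5
```

Run:
```python
from h import *
o=bot.get_obs();im=bot.camera("wrist");cv2.imwrite("pics/w4.png",im[150:350,150:350]);c=bot.calibration("wrist")
T=R.from_quat(o["tool_rot"]);S=np.array([.6641,-.0731,.067])
print(o["eef_pos"],o["ft_force"],"stud(prev est) tool",T.inv().apply(S-o["eef_pos"])*1000)
cv2.imwrite("pics/w4.png",cv2.resize(im[120:360,120:400],(700,600),interpolation=cv2.INTER_CUBIC))
```

```text
[ 0.63034716 -0.06400986  0.08109247] [ 0.76874302 -2.07613861  2.02015778] stud(prev est) tool [ 14.50909277 -31.77380231  14.15606672]
```

View pics/w4.png

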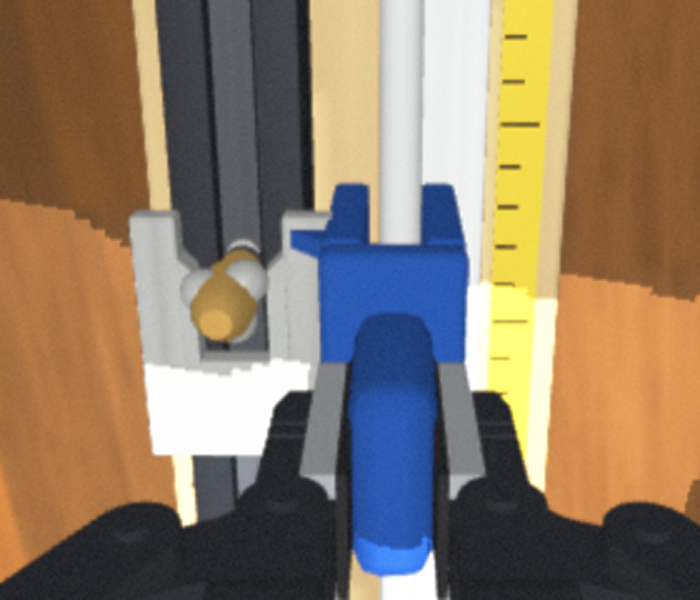

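The rail passes under the hung stop. The stud (crop 220,315) is inside the fork's mouth, with about 16 mm left to go. I push slowly until it touches.

Emit:
move_arm:
  deltas:
    - [0,5,0,0,0,0,0]
    - [0,4,0,0,0,0,0]
    - [0,3,0,0,0,0,0]
    - [0,2,0,0,0,0,0]
    - [0,0,0,0,0,0,0]
    - [0,0,0,0,0,0,0]

```text
clock: 8.37
eef_pos: [0.6323, -0.0756, 0.081]
tool_rot: [0.764, -0.645, 0.0, -0.0]
ft_force: [-1.2, 3.8, 3.5]
grip_width: 0.0127
grasp_force: 62.7
```

Emit:
move_arm:
  deltas:
    - [0,1,0,0,0,0,0]
    - [0,1,0,0,0,0,0]
    - [0,1,0,0,0,0,0]
    - [0,0,0,0,0,0,0]

```text
clock: 8.7
eef_pos: [0.6328, -0.0785, 0.081]
tool_rot: [0.764, -0.645, -0.0, -0.0]
ft_force: [0.3, 4.7, 4.3]
grip_width: 0.0129
grasp_force: 62.9
```

Emit:
move_arm:
  deltas:
    - [0,1,0,0,0,0,0]
    - [0,1,0,0,0,0,0]
    - [0,0,0,0,0,0,0]
    - [0,0,0,0,0,0,0]

```text
clock: 9.03
eef_pos: [0.6328, -0.0788, 0.081]
tool_rot: [0.764, -0.645, -0.001, -0.001]
ft_force: [-2.4, 9.1, 6.3]
grip_width: 0.0129
grasp_force: 63.1
```

Emit:
move_arm:
  deltas:
    - [0,1,0,0,0,0,0]
    - [0,1,0,0,0,0,0]
    - [0,0,0,0,0,0,0]
    - [0,0,0,0,0,0,0]

```text
clock: 9.37
eef_pos: [0.6329, -0.0791, 0.081]
tool_rot: [0.765, -0.644, -0.002, -0.002]
ft_force: [-1.8, 11.9, 7.4]
grip_width: 0.0128
grasp_force: 63.2
```

The contact force rises while the TCP stays put, so the fork is home. I'll relax, release and lift.

Emit:
move_arm:
  deltas:
    - [0,-2.5,0,0,0,0,0]
    - [0,0,0,0,0,0,0]
    - [0.4,0,0,0,0,0,0]
    - [0.4,0,0,0,0,0,0]
    - [0.4,0,0,0,0,0,0]
    - [0.4,0,0,-10,0,0,0]
    - [0.4,0,0,-30,0,0,0]
    - [0.4,0,0,-40,0,0,0]
    - [0.4,0,0,-30,0,0,0]
    - [0.4,0,0,0,0,0,0]

```text
clock: 10.2
eef_pos: [0.6369, -0.0816, 0.1998]
tool_rot: [0.764, -0.646, 0.006, -0.004]
ft_force: [0.5, -0.7, 2.4]
grip_width: 0.0341
grasp_force: 0.0
```

Run:
```python
from h import *
import json
o=bot.get_obs();c=bot.calibration("wrist");im=bot.camera("wrist");cv2.imwrite("pics/w5.png",im)
T=R.from_quat(o["tool_rot"]);print(o["eef_pos"])
json.dump(dict({k:np.array(v).tolist() for k,v in c.items()},eef=list(o["eef_pos"]),rot=list(o["tool_rot"])),open("w5.json","w"))
for n in ("scene","side"): bot.camera(n)
for n in("wrist","scene","side"):
  for d in bot.outline_of("cap",n): ys,xs=np.nonzero(d["pixels"]);print(n,d["conf"],d["rect"],xs.mean(),ys.mean(),onz(n,(xs.mean(),ys.mean()),.014))
  if n=="wrist":
    for q in("stud","stop"):
      for d in bot.outline_of(q,n): print(q,d["conf"],d["rect"])
d=np.array([.432,.017])-o["eef_pos"][:2];print("tool mm",T.inv().apply(np.append(d,0))*1000)
```

```text
[ 0.63694347 -0.08160059  0.19984629]
wrist 0.68 [436.0, 291.0, 38.0, 37.9] 455.2772364924712 308.5234720992028 [0.42876298 0.01606782 0.014     ]
stud 0.59 [230.5, 193.6, 21.4, 20.2]
stop 0.68 [218.0, 160.6, 82.8, 79.9]
scene 0.71 [294.6, 274.5, 17.4, 16.0] 303.64285714285717 282.71008403361344 [0.42746545 0.0148833  0.014     ]
scene 0.57 [270.6, 296.0, 12.7, 23.9] 276.4943396226415 306.99245283018865 [0.3445697  0.01500871 0.014     ]
side 0.6 [359.8, 217.9, 15.7, 17.2] 365.9513513513514 226.96756756756756 [0.3473688  0.01864549 0.014     ]
side 0.47 [332.4, 213.4, 8.3, 13.6] 335.4258064516129 219.07096774193548 [0.43116338 0.02012333 0.014     ]
tool mm [-131.31710991  185.65967938   -3.19430671]
```

View pics/w5.png

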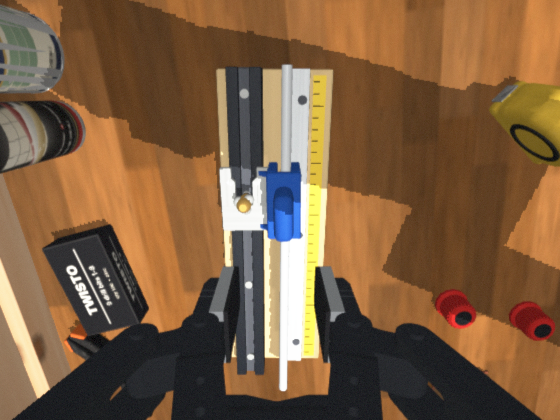

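The stop at (283,205) is seated with its fork around the stud tip at (243,204). The target cap is at (455,308) and the look-alike at (533,320). I go above the target cap and turn 90°.

Emit:
move_arm:
  deltas:
    - [0.6,-21.9,31,0,0,0,0]
    - [0.6,-21.9,31,0,0,0,0]
    - [0.6,-21.9,31,0,0,0,0]
    - [0.6,-21.9,31,0,0,0,0]
    - [0.6,-21.9,31,0,0,0,0]
    - [0.6,-21.9,31,0,0,0,0]
    - [0.6,0,0,15,0,0,7]
    - [0.6,0,0,15,0,0,7]
    - [0.6,0,0,15,0,0,7]
    - [0.6,0,0,15,0,0,7]

```text
clock: 11.43
eef_pos: [0.427, 0.0183, 0.13]
tool_rot: [-0.583, 0.813, -0.0, -0.0]
ft_force: [1.2, -0.1, -0.2]
grip_width: 0.0512
grasp_force: 0.0
```

Emit:
move_arm:
  deltas:
    - [0.6,0,0,0,0,0,7]
    - [0.6,0,0,0,0,0,7]
    - [0.6,0,0,0,0,0,7]
    - [0.6,0,0,0,0,0,7]
    - [0.6,0,0,0,0,0,7]
    - [0.6,0,0,0,0,0,7]
    - [0.6,0,0,0,0,0,7]
    - [0.6,0,0,0,0,0,6]
    - [0.6,0,0,0,0,0,0]
    - [0.6,0,0,0,0,0,0]

```text
clock: 12.27
eef_pos: [0.4272, 0.0182, 0.1304]
tool_rot: [-0.146, 0.989, 0.0, -0.001]
ft_force: [-0.0, -0.2, 0.6]
grip_width: 0.0509
grasp_force: 0.0
```

```bash
cat > cap.py <<'E'
from h import *
o=bot.get_obs();c=bot.calibration("wrist");im=bot.camera("wrist");cv2.imwrite("pics/w6.png",im)
T=R.from_quat(o["tool_rot"]);e=o["eef_pos"];print(e,np.round(T.as_matrix(),3),o["grip_width"])
h=cv2.cvtColor(im,cv2.COLOR_BGR2HSV);m=(((h[...,0]<8)|(h[...,0]>172))&(h[...,1]>150)).astype(np.uint8)
n,l,s,cen=cv2.connectedComponentsWithStats(cv2.morphologyEx(m,cv2.MORPH_CLOSE,np.ones((9,9))))
a=np.linspace(0,2*np.pi,25)[:-1];ring=lambda r,z:np.c_[r*np.cos(a),r*np.sin(a),z+0*a]/1000
P=[np.r_[ring(17,0),ring(17,4)],np.r_[ring(14,4),ring(14,29)]]
for i in range(1,n):
    if s[i,4]<300: continue
    k=(l==i).astype(np.float32);q=onz("wrist",cen[i],.014,c)
    f=lambda p:np.abs(sil("wrist",c,P,[p[0],p[1],0])-k).sum()
    r=minimize(f,q[:2],method="Nelder-Mead",options=dict(initial_simplex=[q[:2],q[:2]+[.006,0],q[:2]+[0,.006]],xatol=1e-4,fatol=.5))
    print(s[i],r.x,r.fun,"tool mm",T.inv().apply(np.append(r.x,0.014)-e)*1000)
E
python3 cap.py
```

```text
[0.42718643 0.01815654 0.13036634] [[-0.957 -0.289 -0.001]
 [-0.289  0.957 -0.   ]
 [ 0.001  0.    -1.   ]] 0.05088002542571849
[ 287   76   50   50 1396] [0.34713655 0.01939784] 580.75 tool mm [ 76.15659162  24.2789307  116.45323805]
[ 255  187   43   51 1379] [0.4314927  0.01902421] 430.5 tool mm [ -4.49776477  -0.43877704 116.36150623]
```

Emit:
move_arm:
  deltas:
    - [0.6,-4.5,-0.4,0,0,0,0]
    - [0.6,0,0,30,0,0,3.5]
    - [0.6,0,0,30,0,0,3.5]
    - [0.6,0,0,30,0,0,0]
    - [0.6,0,0,15,0,0,0]
    - [0.6,0,0,11.5,0,0,0]
    - [0.6,0,0,0,0,0,0]
    - [0,0,0,0,0,0,0]
    - [0,0,0,0,0,0,0]
    - [0,0,0,0,0,0,0]

```text
clock: 13.15
eef_pos: [0.4332, 0.0191, 0.0154]
tool_rot: [-0.084, 0.996, -0.0, 0.001]
ft_force: [-0.1, 0.2, -0.6]
grip_width: 0.0267
grasp_force: 59.0
```

Emit:
move_arm:
  deltas:
    - [0,0,0,0,0,0,0]
    - [0,0,0,0,0,0,0]
    - [0,0,0,-30,0,0,0]
    - [0,0,0,-35,0,0,0]
    - [0,0,0,-35,0,0,0]
    - [0,0,0,-25,0,0,0]
    - [0,0,0,0,0,0,0]
    - [0,0,0,0,0,0,0]

```text
clock: 13.82
eef_pos: [0.4335, 0.0191, 0.1412]
tool_rot: [-0.084, 0.996, -0.0, 0.003]
ft_force: [0.0, 0.9, -0.8]
grip_width: 0.0265
grasp_force: 59.2
```

Run:
```python
from h import *
o=bot.get_obs();T=R.from_quat(o["tool_rot"]);print(o["eef_pos"],np.round(T.as_matrix(),3))
print(T.inv().apply(np.array([.6641,-.0731,o["eef_pos"][2]])-o["eef_pos"])*1000)
```

```text
[0.43353124 0.01914256 0.14122402] [[-0.986 -0.167  0.005]
 [-0.167  0.986  0.   ]
 [-0.005 -0.001 -1.   ]]
[-211.8826952  -129.518488      1.15174994]
```

Emit:
move_arm:
  deltas:
    - [0,-34.5,-18.5,0,0,0,0]
    - [0,-34.5,-18.5,0,0,0,0]
    - [0,-34.5,-18.5,0,0,0,0]
    - [0,-34.5,-18.5,0,0,0,0]
    - [0,-34.5,-18.5,0,0,0,0]
    - [0,-34.5,-18.5,0,0,0,0]
    - [0,-34.5,-18.5,0,0,0,0]
    - [0,0,0,0,0,0,0]
    - [0,0,0,0,0,0,0]
    - [0,0,0,0,0,0,0]

```text
clock: 14.65
eef_pos: [0.6901, -0.0681, 0.1363]
tool_rot: [-0.084, 0.996, 0.001, -0.003]
ft_force: [0.4, 0.8, -0.1]
grip_width: 0.0264
grasp_force: 59.2
```

```bash
sed -i 's/w6.png/w7.png/' cap.py
python3 - <<'E'
from h import *
import json
o=bot.get_obs();c=bot.calibration("wrist");im=bot.camera("wrist");cv2.imwrite("pics/w7.png",im)
T=R.from_quat(o["tool_rot"]);e=o["eef_pos"];print(e,np.round(T.as_matrix(),3))
json.dump(dict({k:np.array(v).tolist() for k,v in c.items()},eef=list(e),rot=list(o["tool_rot"])),open("w7.json","w"))
for q in("stud","cap"):
  for d in bot.outline_of(q,"wrist"): print(q,d["conf"],d["rect"])
print(proj("wrist",[[.6641,-.0731,.068]],c), proj("wrist",[e+T.apply([0,0,.014])],c))
E
python3 -c "
import cv2
im=cv2.imread('pics/w7.png')[120:360,120:400];cv2.imwrite('pics/w7c.png',cv2.resize(im,(700,600),interpolation=cv2.INTER_CUBIC))"
```

```text
[ 0.6901244  -0.06807827  0.13626587] [[-0.986 -0.167 -0.005]
 [-0.167  0.986  0.001]
 [ 0.005  0.002 -1.   ]]
stud 0.97 [260.8, 174.1, 30.2, 27.4]
stud 0.64 [227.2, 108.0, 96.8, 110.0]
cap 0.91 [244.3, 243.1, 66.9, 88.6]
[[274.98417128 191.15968894]] [[276.09877187 274.78873466]]
```

View pics/w7c.png

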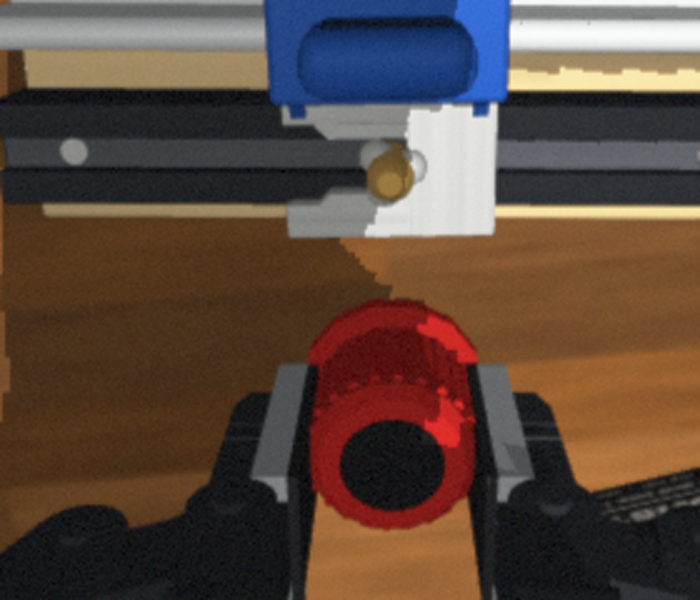

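The stud tip is at (276,193). The held cap's top disc is at (277,306) and its flange front edge is at row 240.

Run:
```python
from h import *
import json
c=json.load(open("w7.json"));T=R.from_quat(c["rot"]);e=np.array(c["eef"])
t=lambda uv,z:np.round(T.inv().apply(onz("wrist",uv,z,c)-e)*1000,1)
for b in(-.0135,-.0145,-.0155):
  print("cap top",t((277.2,306),e[2]+b+.029),"flange edge",t((277.2,240),e[2]+b+.002)-[17,0,0])
print("stud",t((276,193.2),.068),t((276,193.2),.067))
```

```text
cap top [  2.5   0.5 -15.5] flange edge [ 2.1  0.5 11.6]
cap top [  1.9   0.5 -14.5] flange edge [ 1.6  0.5 12.6]
cap top [  1.2   0.5 -13.5] flange edge [ 1.2  0.5 13.6]
stud [24.9 -0.1 68.4] [24.6 -0.1 69.4]
```

Emit:
move_arm:
  deltas:
    - [0,23.1,-0.6,0,0,0,0]
    - [0,0,0,15,0,0,0]
    - [0,0,0,15,0,0,0]
    - [0,0,0,12,0,0,0]
    - [0,0,0,0,0,0,0]
    - [0,0,0,0,0,0,0]

```text
clock: 15.3
eef_pos: [0.6679, -0.0722, 0.098]
tool_rot: [-0.084, 0.996, 0.0, -0.0]
ft_force: [0.4, 0.3, -0.2]
grip_width: 0.0264
grasp_force: 59.2
```

Run:
```python
from h import *
o=bot.get_obs();T=R.from_quat(o["tool_rot"]);e=o["eef_pos"];print(e,np.round(T.as_matrix()[:,2],3),o["ft_force"])
print("cap",e+T.apply([.0017,.0005,.0145]))
for n,k in(("scene",0),("side",1)):
    im=bot.camera(n);u,v=proj(n,[[.664,-.073,.065]])[0].astype(int);a=cv2.resize(im[v-30:v+30,u-35:u+35],(400,343),interpolation=cv2.INTER_CUBIC)
    A=a if k==0 else np.hstack([A,a])
cv2.imwrite("pics/c8.png",A)
```

```text
[ 0.66794182 -0.07219897  0.09803156] [-0.001  0.    -1.   ] [ 0.43608403  0.3134055  -0.20109817]
cap [ 0.66617322 -0.07199034  0.08353265]
```

View pics/c8.png

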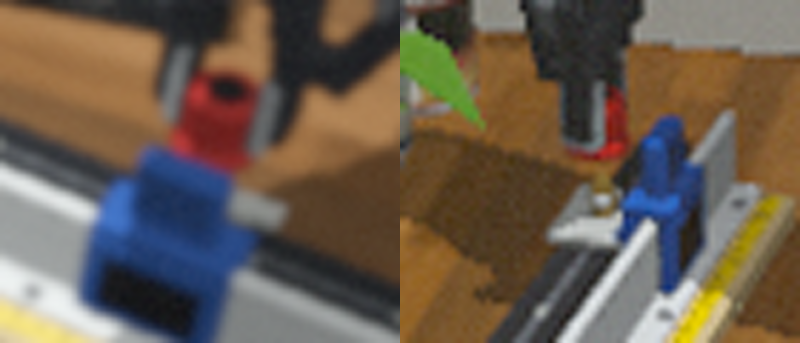

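Emit:
move_arm:
  deltas:
    - [0,1.2,-0.3,5,0,0,0]
    - [0,0,0,5,0,0,0]
    - [0,0,0,5,0,0,0]
    - [0,0,0,4,0,0,0]
    - [0,0,0,0,0,0,0]
    - [0,0,0,0,0,0,0]

```text
clock: 15.9
eef_pos: [0.6676, -0.0731, 0.0775]
tool_rot: [-0.084, 0.996, 0.0, -0.001]
ft_force: [0.6, -0.8, -0.6]
grip_width: 0.0265
grasp_force: 59.2
```

Emit:
move_arm:
  deltas:
    - [0,0,0,2,0,0,0]
    - [0,0,0,2,0,0,0]
    - [0,0,0,2,0,0,0]
    - [0,0,0,0,0,0,0]
    - [0,0,0,0,0,0,0]

```text
clock: 16.32
eef_pos: [0.668, -0.0728, 0.0736]
tool_rot: [-0.084, 0.996, 0.0, 0.0]
ft_force: [-2.7, 0.2, 5.1]
grip_width: 0.0265
grasp_force: 59.9
```

The cap is on the spring balls at exactly the predicted height. I'll ease the side force and press past the click.

Emit:
move_arm:
  deltas:
    - [0,0.7,0,2,0,0,0]
    - [0,0,0,2,0,0,0]
    - [0,0,0,2,0,0,0]
    - [0,0,0,2,0,0,0]
    - [0,0,0,2,0,0,0]
    - [0,0,0,0,0,0,0]
    - [0,0,0,0,0,0,0]

```text
clock: 16.9
eef_pos: [0.6673, -0.0735, 0.0619]
tool_rot: [-0.084, 0.996, -0.0, -0.0]
ft_force: [-0.1, 0.5, -0.4]
grip_width: 0.0263
grasp_force: 59.8
```

Emit:
move_arm:
  deltas:
    - [0,0,0,1.5,0,0,0]
    - [0,0,0,1.5,0,0,0]
    - [0,0,0,1.5,0,0,0]
    - [0,0,0,1.5,0,0,0]
    - [0,0,0,0,0,0,0]
    - [0,0,0,0,0,0,0]
    - [0,0,0,0,0,0,0]

```text
clock: 17.48
eef_pos: [0.6678, -0.0734, 0.0614]
tool_rot: [-0.084, 0.996, -0.0, 0.002]
ft_force: [-7.6, 0.8, 21.8]
grip_width: 0.0261
grasp_force: 62.0
```

Run:
```python
from h import *
o=bot.get_obs();T=R.from_quat(o["tool_rot"]);e=o["eef_pos"];print(e,o["ft_force"],"cap",e+T.apply([.0017,.0005,.0145]))
im=bot.camera("wrist");c=bot.calibration("wrist");cv2.imwrite("pics/w9.png",cv2.resize(im[150:330,170:380],(700,600),interpolation=cv2.INTER_CUBIC))
```

```text
[ 0.66783499 -0.07343442  0.06137874] [-7.59015601  0.78863853 21.78214069] cap [ 0.66612582 -0.07323183  0.04687262]
```

View pics/w9.png

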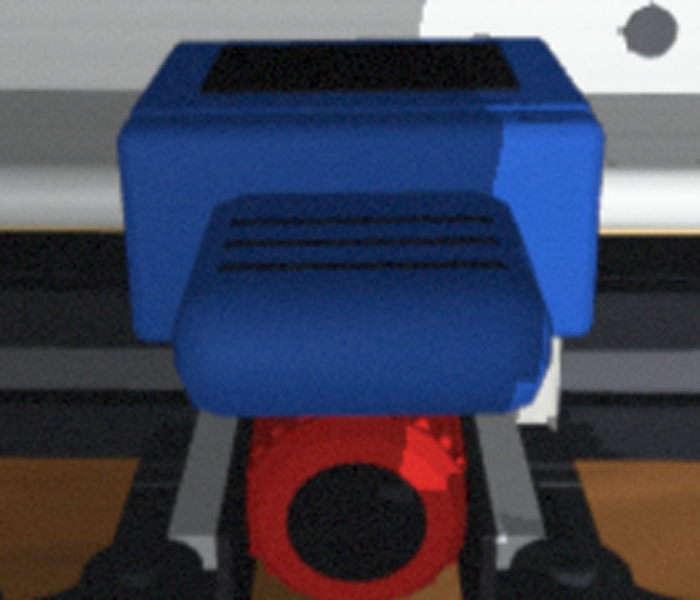

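The cap sits flat at about 6.9 mm above the stud's origin, pressed with about 22 N. The stop is still home and centred on it. Handing in.

```bash
python3 -c "
from workcell import bot
print(bot.job_done())"
```

```text
the job is handed in; nothing more can be done
None
```

The job is handed in after about 17.5 s on the robot's clock. The blue stop hangs on the rail with its fork home around the stud, and the red cap is clicked on and held down with about 22 N. I didn't touch the bystanders; the hand-in gave no verdict.

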